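Take the depth of a blind bore with a rod depth gauge

TASK

Take the depth of the blind bore in the housing with the depth gauge: lift the gauge out of its stand and lower its rod into the bore until it stands on the bottom. Then push the gauge's stop gently down along the rod until it sits flat on the housing's top face, hold it pressed there for about two seconds with the rod still on the bottom, and let go, leaving the gauge standing upright in the bore with this reading. Leave the other things alone.

Things in the scene. Friction and masses are not known exactly. Their poses are not given: they have to be found in the camera images.
- gauge_grip (a point): Depth gauge, 0.25 kg: a stop with a rod through it, upright in its stand at the start. The stop is a round steel flange, diameter 48 mm, 6 mm thick, with a square hub 24 x 24 mm, 34 mm tall, on it. This point is where to grip the hub: on the axis, 28 mm above the flange's underside, 22 mm above its upper side, 12 mm below the hub's top. z is up the rod; x and y are square to the hub's sides.
- stop_face (a point): Centre of the flange's flat underside, the gauge's stop face, 28 mm below gauge_grip.
- rod_tip (a point): Lowest point of the gauge's rod: diameter 9 mm, flat-ended, its edge bevelled by 0.5 mm. It lies (54 mm - gauge_rod) below the stop face, on the gauge's axis.
- gauge_rod (a joint): How far the rod has been pushed up through the stop (m): 0 to 0.030, at the start 0 to 0.003. It slides against a steady drag of about 7 N, either way, and stays where it is left: a harder push on the nose shoves it up, wherever the nose stands.
- rod_cap (a point): Top centre of the rod's brass cap, diameter 12 mm, 7 mm above the hub's top when gauge_rod is 0 and higher by its value. Pressing it down drives the rod out again.
- housing_face (a point): Centre of the top face of the housing, a fixed grey block 80 x 80 mm (x, y) with a rib on two sides, 42 to 50 mm above the bench; z is up. The stop's flange must seat on this face: hard contact, press with about 10 N beyond the drag of the rod, never over 25 N. Round this point is a recess (counterbore) of diameter 30 mm, 2 mm deep, with the bore in its floor.
- base_plate: Fixed steel plate 130 x 95 x 8 mm under the housing, origin at the centre of its underside. Its upper side, always 8 mm above the bench, is the bore's bottom. The vertical round bore, diameter 11.5 mm, lies up to 4 mm off housing_face in x and in y; which way is not measured. Feel for it with less push than the rod's drag: a nose that stands off the bore stops 2 mm below the face, one over the bore goes on down.
- stand_top (a point): Centre of the upper side of the gauge's plywood stand (fixed), 75 mm above the bench, 70 x 70 mm, with a hole of diameter 16 mm through which the rod hangs; the stop rests on it.
- wood_block: Bystander: loose softwood offcut 40 x 120 x 32 mm on the bench, origin at the centre of its underside.
- tape_measure: Bystander: loose pocket tape measure 34 x 88 x 62 mm, origin at the centre of its underside.
- black_tape: Bystander: loose roll of black tape, diameter 68 mm, 19 mm tall, origin at the centre of its underside.
- mug: Bystander: loose mug 82 x 117 x 91 mm, origin at the centre of its underside.
- hinge_cup: Bystander: loose metal cup, diameter 39 mm, 13 mm tall, origin at the centre of its underside.
There are look-alikes about, which are no part of the job. What is shaped like the part that bears gauge_grip but green is not meant.

How it is judged (in metres and radians):
On the way, in this order (a step that is already met when the one before it is completed fails the run):
1. the gauge has been lifted out of its stand (rod tip more than 74 mm above the bench) (height (world z) of rod_tip above 0.074 m), for 0.1 s.
2. the rod stands on the bore's bottom (tip within 1.5 mm of it) (horizontal distance between rod_tip and housing_face below 0.008 m and height (world z) of rod_tip below 0.0095 m), for 0.1 s.
3. the stop is held pressed flat on the housing's face with more than 5 N for 1 s, the rod still on the bottom (all of step 2 and contact force between gauge and housing above 5 N and z of stop_face in the frame of housing_face below 0.0015 m), for 1 s.
At the end, for the whole second after the job is handed in: The gauge stands released and at rest in the bore: its stop face within 1.5 mm of the housing's top face, the rod tip within 1.5 mm of the bore's bottom, upright to 0.06 rad (all of step 2 and z of stop_face in the frame of housing_face between -0.0015 and 0.0015 m and angle between gauge_grip's own z axis and vertical below 0.06 rad and linear speed of gauge below 0.01 m/s); the robot touches nothing.
It fails at once if the gauge presses on the housing with more than 30 N (contact force between gauge and housing above 30 N).
It fails at once if a bystander is moved more than 20 mm (distance of any of wood_block, tape_measure, black_tape, mug, hinge_cup from where it was at the start of the episode above 0.02 m).
It also fails if it takes over 72 s, if anything falls off the work surface, if the arm or the gripper's body presses on something with over 40 N, if the wrist force passes 120 N, or if a joint passes its speed limit or range.

ROBOT

A 6-joint arm with a two-finger parallel gripper is mounted at the origin on the work surface; the furniture and walls round the work are solid. World frame = base frame: x ahead of the robot, y to its left, z up, the work surface at z = 0. Lengths are in m, angles in degrees, forces in N, time in s.
With the tool pointing down it reaches from about 0.375 to 0.9 m from the base axis. Payload 3.1 kg.
Tool frame: the origin (TCP) lies on the centre line of the jaws, within the pads' length; the fingertips stand 8 mm ahead of it and the grasp point (between the pads) lies 11 mm behind it (bot.tip_extent is the distance from the TCP to the fingertips, in m); z points along the fingers, y is the line along which they close (so a half turn about z gives the same grasp; the last joint's range is limited). The gripper opens to 87 mm and grips with 3 to 60 N. Pads are 19 mm wide; open, the fingers measure 117 mm over their backs; the gripper's body (75 mm by 190 mm) begins 51 mm behind the grasp point.
Start: joints at [66.664, 30.224, 82.088, -0, 67.689, -10.227], TCP at [0.142, 0.609, 0.231] pointing down, gripper open.
Joint ranges: [-176.69, 176.69], [-43.24, 126.21], [12.49, 139.97], [-82, 262], [0, 151.66], [-163.58, 163.58]. Speed limits (degrees/s): [159.86, 159.86, 180, 180, 180, 180].

INTERFACE

Orientations are given as a 3x3 rotation matrix whose columns are the frame's x, y, z axes.
In Python, from rig import bot, vision, workorder gives the robot as it stands.
- The arm moves only by the shell command python3 -m handwheel 'ROWS'. ROWS is JSON, a list of rows, each an object with "delta_rot": the turn, a rotation vector about the tool's x, y, z in rad, a list of three; "xyz": the shift along the tool's x, y, z in mm, a list of three; "hand": the closure, from -1 (fully open) to 1 (shut). A call has exactly 5 rows; each row is the pose to reach, as a shift and turn from the pose commanded when the call began, along the tool's axes at that moment; what a row does not reach only later rows make up. A row lasts 1/8 s, in which the tool goes at most 62.5 mm and 10.7 degrees, less where a joint would pass 70% of its speed; a pose out of reach is approached as far as the arm can. A call with a gripper value outside its range is refused whole. The fingers move at their own pace and stop on an object; the grip force is fixed at half the most. Time passes only in rows, so rows that repeat a pose let the fingers close, or fill a call up. It gives the time, the measured TCP pose, the force, the opening and the grip force at its end, in the units of the state.
- bot.read_state(): the state, without advancing time (a new reading comes with each control period).
- vision.capture(name): name is "side" or "top" or "wrist"; returns the picture (480x640x3 uint8, red, green, blue); there is no depth.
- vision.camera_model(name): a dict with "camera_matrix" (3x3 intrinsics, pixels), "dist_coeffs" ([k1, k2, p1, p2, k3] as OpenCV has them; the pictures are not rectified), "camera_from_world" (4x4, takes a point from world to camera coordinates). Camera axes: x right, y up, looking along -z (the intrinsics and any distortion apply to the point x, -y, -z); pixel columns grow to the right and rows downward; lengths in m; the calibration is good to about 2 mm. A picture is of the moment at which its call begins: read the wrist's pose just before it. camera_model takes no time and is no camera call; for the wrist camera it gives the pose at the moment of the call.
- workorder.hand_in(): hands the job in; it is judged then, once.
The state is a dict: "time_s": time; "joint_positions": joint angles; "qvel": joint speeds; "tau": joint torques, N m; "position": TCP position; "tcp_rot": TCP orientation; "force": force on the tool from outside, world axes, zero at the start; "moment": the same for the moment, N m; "opening": opening from 0.0 (shut) to 1.0 (fully open); "grasp_force": force on a finger pad.
Only numpy, scipy, OpenCV 4.12 (cv2) and the standard library are available. Lean on these libraries where they do the work, as an engineer would, in place of code of your own. Each camera call takes 0.05 s, during which the arm holds its last target. There are 200 camera calls.

## Working session

There is one attempt and no reset: what is moved stays moved. The work goes in short steps, Python scripts to look and compute and a shell command to move; the robot and the scene stay as the last step left them, time stands still between calls to the robot, and variables do not carry over. Pictures are saved under pics/ and viewed, at most 10 in all, crops included, and the job is handed in when it is done.

```bash
ls; mkdir -p pics
cat > h.py <<'E'
import numpy as np, cv2
from rig import bot, vision, workorder
def ray(m,u,v):
    K=np.array(m["camera_matrix"]);d=np.array(m["dist_coeffs"]);T=np.array(m["camera_from_world"])
    p=cv2.undistortPoints(np.array([[[u,v]]],float),K,d)[0,0]
    R=T[:3,:3];return -R.T@T[:3,3], R.T@np.array([p[0],-p[1],-1.0])
def plane(m,u,v,z):
    o,d=ray(m,u,v);return o+d*(z-o[2])/d[2]
def tri(rs):
    A=np.zeros((3,3));b=np.zeros(3)
    for o,d in rs:
        d=d/np.linalg.norm(d);P=np.eye(3)-np.outer(d,d);A+=P;b+=P@o
    x=np.linalg.solve(A,b);return x,[np.linalg.norm((np.eye(3)-np.outer(d,d)/(d@d))@(x-o)) for o,d in rs]
def proj(m,P):
    T=np.array(m["camera_from_world"]);c=T[:3,:3]@np.array(P)+T[:3,3]
    return cv2.projectPoints(np.array([[c[0],-c[1],-c[2]]]),np.zeros(3),np.zeros(3),np.array(m["camera_matrix"]),np.array(m["dist_coeffs"]))[0].ravel()
def snap(n,f):
    m=vision.camera_model(n);a=vision.capture(n);cv2.imwrite(f"pics/{f}.png",a[:,:,::-1]);return a,m
E
python3 - <<'E'
from h import *
for n in("side","top"):
    a,m=snap(n,n+"0"); T=np.array(m["camera_from_world"]);print(n,-T[:3,:3].T@T[:3,3],T[2,:3])
print(bot.read_state())
E
```

```text
pics
side [0.17569239 0.63224663 0.48234579] [-0.49865038  0.76148197  0.41411714]
top [ 0.51243688 -0.03281252  1.03022682] [-0.12289086 -0.01900598  0.99223818]
{'time_s': 0.1, 'joint_positions': array([ 6.66620700e+01,  3.02736125e+01,  8.21480200e+01,  7.49299178e-04,
        6.76915419e+01, -1.02268717e+01]), 'qvel': array([ 0.01890848, -0.15547037, -0.12379149,  0.05120044,  0.08233471,
        0.03424388]), 'tau': array([-6.27533227e-04, -4.40987349e+01, -1.77149892e+01,  6.34478359e-02,
        5.33785298e-02, -5.01133684e-05]), 'position': array([0.14147854, 0.60811534, 0.22967547]), 'tcp_rot': array([[-9.73930932e-01,  2.26843360e-01, -7.93617439e-04],
       [ 2.26844459e-01,  9.73929320e-01, -1.80886526e-03],
       [ 3.62598218e-04, -1.94173755e-03, -9.99998049e-01]]), 'force': array([0.04263383, 0.28050105, 0.0366587 ]), 'moment': array([0.01944238, 0.01971251, 0.02781641]), 'grasp_force': 0.0, 'opening': 1.0001631004042266}
```

View pics/side0.png

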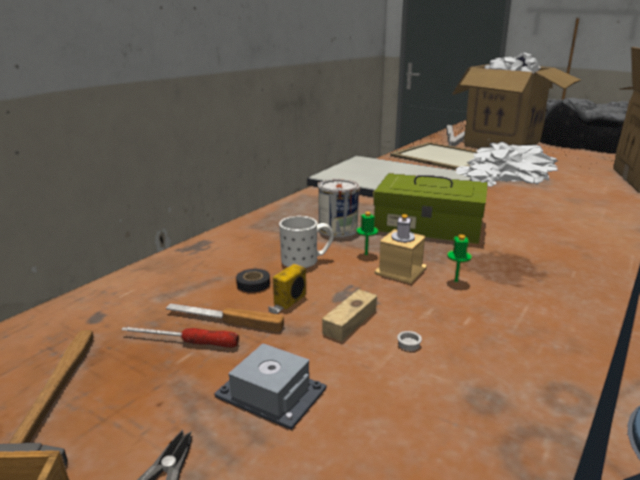

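View pics/top0.png

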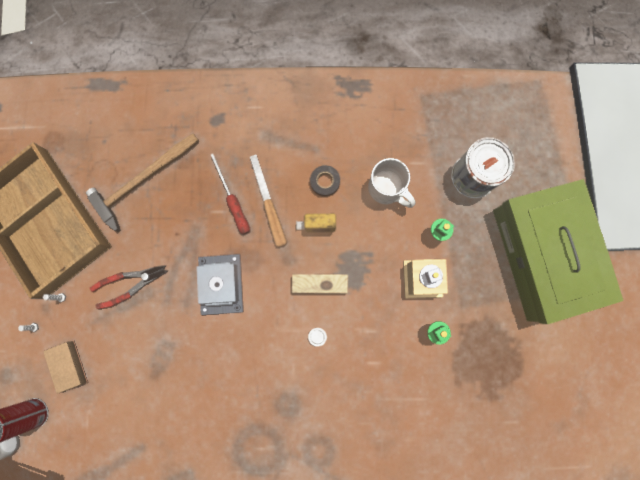

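The side view shows the gauge in its stand at (404,228), the housing recess at (270,367) and the green look-alikes at (368,223) and (460,248). In the top view the gauge is at (431,275), the housing recess at (217,285) and the green ones at (443,229) and (439,332). The steel one in the plywood stand fits the description, since the other two are green. I'll confirm that in an enlarged crop.

Run:
```python
from h import *
s=cv2.imread("pics/side0.png");t=cv2.imread("pics/top0.png")
r=lambda i,x,y,w,h:cv2.resize(i[y:y+h,x:x+w],(400,300),interpolation=cv2.INTER_CUBIC)
c=np.vstack([np.hstack([r(s,370,205,80,60),r(s,230,335,80,60)]),np.hstack([r(t,391,245,80,60),r(t,177,255,80,60)])])
cv2.imwrite("pics/crop0.png",c)
ms,mt=vision.camera_model("side"),vision.camera_model("top")
for n,a,b in(("gauge",(404,217),(436,274)),("house",(270,367),(216.5,284.5))):
    print(n,tri([ray(ms,*a),ray(mt,*b)]))
for n,(u,v) in dict(mug=(392,180),tape=(322,222),blk=(320,284),cup=(317,337),g1=(443,229),g2=(439,332),roll=(325,180)).items(): print(n,plane(mt,u,v,.04))
```

```text
gauge (array([ 0.56770045, -0.24147014,  0.12436054]), [np.float64(0.0009979620187134783), np.float64(0.000997962018713657)])
house (array([0.54893116, 0.20831827, 0.04788269]), [np.float64(0.0003904341762103108), np.float64(0.00039043417621048977)])
mug [ 0.77953403 -0.16886307  0.04      ]
tape [ 0.68551757 -0.01594904  0.04      ]
blk [ 0.55161865 -0.01248601  0.04      ]
cup [ 0.43992935 -0.00688005  0.04      ]
g1 [ 0.67129122 -0.27801283  0.04      ]
g2 [ 0.45110854 -0.26460256  0.04      ]
roll [ 0.77900345 -0.02197622  0.04      ]
```

View pics/crop0.png

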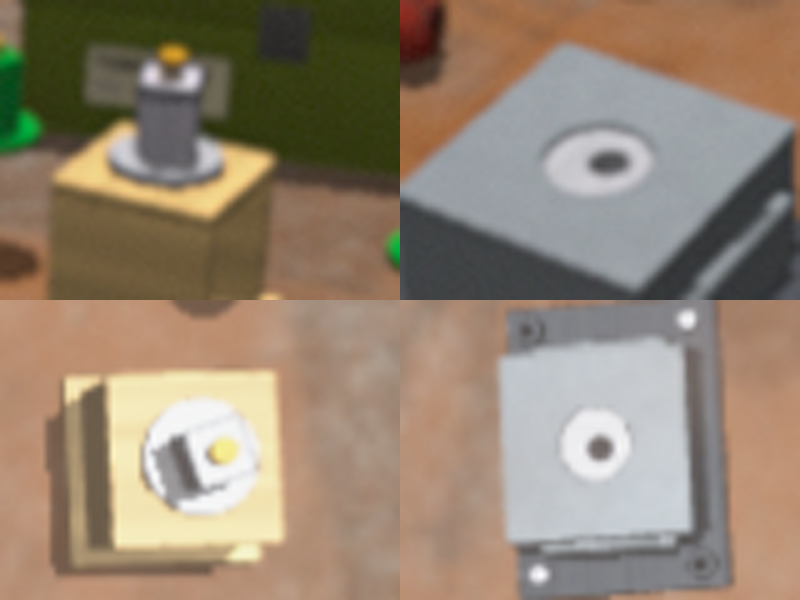

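The crop confirms it: a steel stop with a brass cap, in the plywood stand. The bore sits off-centre in the recess. I'm moving over the housing first, on the way to the gauge.

```bash
python3 -m handwheel '[{"xyz":[-50,-32,-10],"delta_rot":[0,0,0],"hand":-1},{"xyz":[-100,-64,-20],"delta_rot":[0,0,0],"hand":-1},{"xyz":[-150,-96,-30],"delta_rot":[0,0,0],"hand":-1},{"xyz":[-200,-130,-40],"delta_rot":[0,0,0],"hand":-1},{"xyz":[-250,-165,-50],"delta_rot":[0,0,0],"hand":-1}]'
python3 -m handwheel '[{"xyz":[-50,-32,0],"delta_rot":[0,0,0],"hand":-1},{"xyz":[-100,-64,0],"delta_rot":[0,0,0],"hand":-1},{"xyz":[-150,-96,0],"delta_rot":[0,0,0],"hand":-1},{"xyz":[-213,-148,0],"delta_rot":[0,0,0],"hand":-1},{"xyz":[-213,-148,0],"delta_rot":[0,0,0],"hand":-1}]'
python3 - <<'E'
from h import *
s=bot.read_state();print(s['position'],s['joint_positions'])
a,m=snap("wrist","w0");T=np.array(m["camera_from_world"]);c=-T[:3,:3].T@T[:3,3];print(c,T[2,:3]);print("cam in tool",s['tcp_rot'].T@(c-s['position']))
print(proj(m,[.549,.208,.048]))
E
```

```text
time_s: 0.72
position: [0.3487, 0.3897, 0.2806]
tcp_rot: [[-0.974, 0.227, -0.0], [0.227, 0.974, -0.0], [0.0, -0.0, -1.0]]
force: [1.2, 1.0, 0.3]
opening: 1.002
grasp_force: 0.0
time_s: 1.35
position: [0.5237, 0.1959, 0.2801]
tcp_rot: [[-0.973, 0.231, 0.0], [0.231, 0.973, -0.001], [-0.0, -0.001, -1.0]]
force: [0.6, 0.9, -0.2]
opening: 1.001
grasp_force: 0.0
[0.52367136 0.19586784 0.28007584] [ 9.07468528e+00  2.19341461e+01  8.82246268e+01 -3.65444996e-02
  6.98442935e+01 -6.75628330e+01]
[0.45882003 0.21035777 0.43433179] [-0.23392445  0.05569213  0.9706584 ]
cam in tool [ 0.066417   -0.00096412 -0.15426732]
[339.13991504 228.9815121 ]
```

View pics/w0.png

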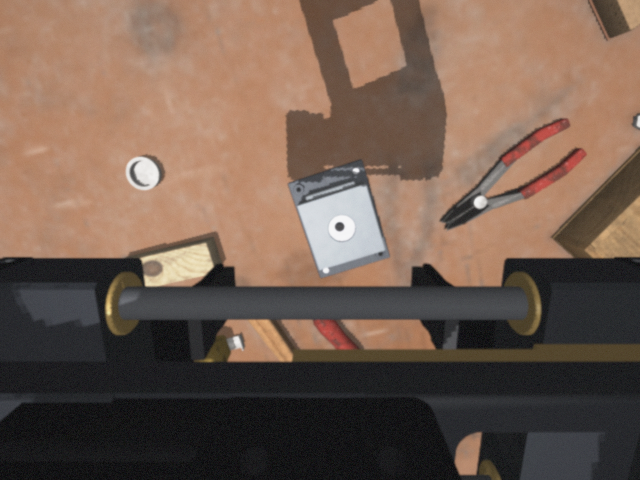

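The wrist view shows the housing recess at (341,228) with the dark bore at (340,227). I'll measure both here and in the top view, then go to the gauge.

```bash
cat > bore.py <<'E'
from h import *
def bore(img,u,v,half,k=8):
    c=cv2.cvtColor(img[v-half:v+half,u-half:u+half],cv2.COLOR_BGR2GRAY)
    c=cv2.resize(c,None,fx=k,fy=k,interpolation=cv2.INTER_CUBIC)
    out=[]
    _,w=cv2.threshold(c,205,255,0)
    cs=cv2.findContours(w,cv2.RETR_EXTERNAL,2)[0];C=max(cs,key=cv2.contourArea)
    e=cv2.fitEllipse(cv2.convexHull(C));f=lambda e:((e[0][0]+.5)/k-.5+u-half,(e[0][1]+.5)/k-.5+v-half)
    m=np.zeros_like(c);cv2.drawContours(m,[C],-1,255,-1)
    d=((c<150)&(m>0)).astype(np.uint8)*255
    cs=cv2.findContours(d,cv2.RETR_EXTERNAL,2)[0];D=max(cs,key=cv2.contourArea);e2=cv2.fitEllipse(D)
    return f(e),np.array(e[1])/k,f(e2),np.array(e2[1])/k
E
python3 - <<'E'
from bore import *
w=cv2.imread("pics/w0.png");t=cv2.imread("pics/top0.png")
mw,mt=vision.camera_model("wrist"),vision.camera_model("top")
B=bore(w,341,228,26);print(B);Bt=bore(t,217,285,18);print(Bt)
for i in(0,2):
    print(tri([ray(mw,*B[i]),ray(mt,*Bt[i])]), plane(mw,*B[i],.046),plane(mt,*Bt[i],.046))
# housing top corners (light grey area) in wrist pic
g=cv2.cvtColor(w,cv2.COLOR_BGR2HSV);m=cv2.inRange(g,(85,0,130),(130,70,255));m[:170]=0;m[275:]=0;m[:,:290]=0;m[:,395:]=0
C=max(cv2.findContours(m,0,2)[0],key=cv2.contourArea);r=cv2.minAreaRect(C);print(r)
P=np.array([plane(mw,*p,.047) for p in cv2.boxPoints(r)]);print(P,P.mean(0),np.linalg.norm(P-np.roll(P,1,0),axis=1))
E
```

```text
((339.0111255645752, 223.83895874023438), array([59.44866943, 90.36461639]), (339.18695068359375, 226.20580863952637), array([8.55367851, 8.69081974]))
((215.8792324066162, 283.46057319641113), array([14.33450413, 15.12053108]), (216.5953540802002, 284.21169090270996), array([4.12575722, 4.23808384]))
(array([0.54872457, 0.21017164, 0.03741768]), [np.float64(0.0030915955967290043), np.float64(0.0030915955967291135)]) [0.54425479 0.20843213 0.046     ] [0.55088403 0.20996204 0.046     ]
(array([0.5486327 , 0.20859881, 0.04242073]), [np.float64(0.001005525274797793), np.float64(0.0010055252747979383)]) [0.54699362 0.20802153 0.046     ] [0.54929576 0.20836086 0.046     ]
((338.56402587890625, 219.92840576171875), (98.27279663085938, 73.83634185791016), 72.75853729248047)
[[0.48728521 0.16427421 0.047     ]
 [0.48205315 0.24496835 0.047     ]
 [0.59442325 0.25591692 0.047     ]
 [0.60184621 0.16983606 0.047     ]] [0.54140196 0.20874889 0.047     ] [0.11469593 0.08086359 0.11290222 0.08640032]
```

Run:
```python
from h import *
R=bot.read_state()['tcp_rot'];p=bot.read_state()['position']
mt=vision.camera_model("top")
# aim: gauge in same place in wrist image as housing was, a bit higher
print("d tool mm",1000*R.T@(np.array([.54,-.24,.30])-p))
# hub orientation in top pic: hub bright square
t=cv2.imread("pics/top0.png");c=cv2.resize(t[255:295,410:455],None,fx=8,fy=8,interpolation=cv2.INTER_CUBIC)
# edges of hub from crop view: (183,437)-(232,415) far edge ; in full px
k=5
a=plane(mt,391+183/k,245+(437-300)/k,.115);b=plane(mt,391+240/k,245+(415-300)/k,.115);print(np.degrees(np.arctan2(*(b-a)[1::-1])))
```

```text
d tool mm [-115.82764194 -420.01064915  -19.30054942]
-69.04228187870154
```

```bash
python3 -m handwheel '[{"xyz":[-20,-58,0],"delta_rot":[0,0,0],"hand":-1},{"xyz":[-40,-116,0],"delta_rot":[0,0,0],"hand":-1},{"xyz":[-60,-174,0],"delta_rot":[0,0,0],"hand":-1},{"xyz":[-80,-232,0],"delta_rot":[0,0,0],"hand":-1},{"xyz":[-100,-290,0],"delta_rot":[0,0,0],"hand":-1}]'
python3 -m handwheel '[{"xyz":[-15,-40,0],"delta_rot":[0,0,0.185],"hand":-1},{"xyz":[-30,-80,0],"delta_rot":[0,0,0.37],"hand":-1},{"xyz":[-43,-124,0],"delta_rot":[0,0,0.555],"hand":-1},{"xyz":[-43,-124,0],"delta_rot":[0,0,0.74],"hand":-1},{"xyz":[-43,-124,0],"delta_rot":[0,0,0.925],"hand":-1}]'
python3 - <<'E'
from h import *
s=bot.read_state();print(s['position'],s['joint_positions'])
a,m=snap("wrist","w1");import pickle;pickle.dump((s,m),open("w1.pkl","wb"))
u,v=proj(m,[.567,-.2415,.118]).astype(int);print(u,v)
u,v=max(u,100),max(v,75)
cv2.imwrite("pics/w1c.png",cv2.resize(a[v-75:v+75,u-100:u+100,::-1],(800,600),interpolation=cv2.INTER_CUBIC))
E
```

```text
time_s: 2.02
position: [0.5528, -0.1061, 0.2804]
tcp_rot: [[-0.974, 0.225, -0.001], [0.225, 0.974, 0.001], [0.001, 0.001, -1.0]]
force: [1.0, 0.7, -1.0]
opening: 1.0
grasp_force: 0.0
time_s: 2.65
position: [0.5668, -0.2355, 0.2799]
tcp_rot: [[-0.4, 0.917, -0.001], [0.917, 0.4, 0.002], [0.002, -0.0, -1.0]]
force: [0.0, 0.1, 0.3]
opening: 1.002
grasp_force: 0.0
[ 0.56679644 -0.23545587  0.27992941] [-3.30025045e+01  2.65192855e+01  8.03642716e+01  5.14866490e-02
  7.32380066e+01 -5.65752796e+01]
322 227
```

View pics/w1c.png

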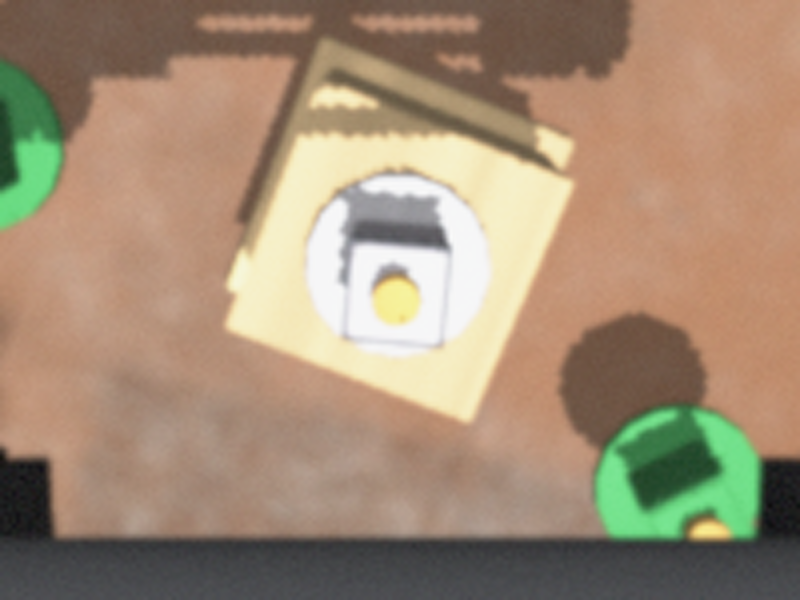

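The crop shows the hub top with corners at about (352,240), (450,246), (441,346) and (345,337), the cap at (396,300) and the round flange centred at (399,263). The hub is nearly square to the tool. The green ones are off to the left and lower right.

Run:
```python
from h import *
import pickle;s,m=pickle.load(open("w1.pkl","rb"))
f=lambda x,y:((x+.5)/4-.5+222,(y+.5)/4-.5+152)
P=np.array([plane(m,*f(*q),.115) for q in[(352,240),(450,246),(441,346),(345,337)]]);c=P.mean(0)
print("hub",c,np.linalg.norm(P-np.roll(P,1,0),axis=1))
e=[P[1]-P[0],P[2]-P[3]];g=[P[3]-P[0],P[2]-P[1]]
print("ang",[np.degrees(np.arctan2(d[1],d[0])) for d in e+g],"tool y",np.degrees(np.arctan2(*s['tcp_rot'][1::-1,1])))
print("flange",plane(m,*f(399,263),.081))
ms,mt=vision.camera_model("side"),vision.camera_model("top")
print("cap w+s",tri([ray(m,*f(396,298)),ray(ms,370+173/5,205+50/5)]),"w+t",tri([ray(m,*f(396,298)),ray(mt,391+223/5,245+152/5)]),plane(m,*f(396,298),.123))
print("flange edge w+s", tri([ray(m,*f(399,263)),ray(ms,370+166/5,205+160/5)]))
print("d tool to hub", 1000*s['tcp_rot'].T@(c-s['position']))
```

```text
hub [ 0.565075   -0.23979586  0.115     ] [0.02326197 0.02279767 0.02404488 0.02277824]
ang [np.float64(20.031017912706147), np.float64(18.062520342147728), np.float64(-71.01284269377655), np.float64(-71.05720945189915)] tool y 23.557903241288436
flange [ 0.56513898 -0.23915148  0.081     ]
cap w+s (array([ 0.56408025, -0.23794282,  0.13051595]), [np.float64(4.280313450423648e-05), np.float64(4.2803134504160844e-05)]) w+t (array([ 0.56527179, -0.23977897,  0.1238963 ]), [np.float64(0.000792203111949294), np.float64(0.0007922031119493174)]) [ 0.56472492 -0.23944326  0.123     ]
flange edge w+s (array([ 0.564662  , -0.23916966,  0.08193862]), [np.float64(0.000448875746629508), np.float64(0.00044887574662970365)])
d tool to hub [ -3.66044527  -3.2381632  164.92308766]
```

```bash
python3 -m handwheel '[{"xyz":[-3,-3,40],"delta_rot":[0,0,0.07],"hand":-1},{"xyz":[-3,-3,85],"delta_rot":[0,0,0.07],"hand":-1},{"xyz":[-3,-3,130],"delta_rot":[0,0,0.07],"hand":-1},{"xyz":[-3,-3,160],"delta_rot":[0,0,0.07],"hand":-1},{"xyz":[-3,-3,170],"delta_rot":[0,0,0.07],"hand":-1}]'
python3 -m handwheel '[{"xyz":[0,0,6],"delta_rot":[0,0,0],"hand":-1},{"xyz":[0,0,12],"delta_rot":[0,0,0],"hand":-1},{"xyz":[0,0,16],"delta_rot":[0,0,0],"hand":-1},{"xyz":[0,0,16],"delta_rot":[0,0,0],"hand":-1},{"xyz":[0,0,16],"delta_rot":[0,0,0],"hand":-1}]'
```

```text
time_s: 3.32
position: [0.5644, -0.2384, 0.1084]
tcp_rot: [[-0.343, 0.939, -0.004], [0.939, 0.343, 0.003], [0.004, -0.003, -1.0]]
force: [0.3, 0.2, -0.3]
opening: 1.003
grasp_force: 0.0
time_s: 3.95
position: [0.5657, -0.241, 0.095]
tcp_rot: [[-0.34, 0.94, 0.001], [0.94, 0.34, -0.0], [-0.001, 0.0, -1.0]]
force: [-0.2, 0.5, 0.1]
opening: 0.997
grasp_force: 0.0
```

```bash
python3 -m handwheel '[{"xyz":[0,0,0],"delta_rot":[0,0,0],"hand":-0.3},{"xyz":[0,0,0],"delta_rot":[0,0,0],"hand":0.2},{"xyz":[0,0,0],"delta_rot":[0,0,0],"hand":0.6},{"xyz":[0,0,0],"delta_rot":[0,0,0],"hand":1},{"xyz":[0,0,0],"delta_rot":[0,0,0],"hand":1}]'
python3 -m handwheel '[{"xyz":[0,0,0],"delta_rot":[0,0,0],"hand":1},{"xyz":[0,0,0],"delta_rot":[0,0,0],"hand":1},{"xyz":[0,0,0],"delta_rot":[0,0,0],"hand":1},{"xyz":[0,0,0],"delta_rot":[0,0,0],"hand":1},{"xyz":[0,0,0],"delta_rot":[0,0,0],"hand":1}]'
```

```text
time_s: 4.58
position: [0.5655, -0.2408, 0.0945]
tcp_rot: [[-0.34, 0.94, -0.0], [0.94, 0.34, 0.0], [0.0, -0.0, -1.0]]
force: [1.2, 0.2, -0.3]
opening: 0.521
grasp_force: 0.0
time_s: 5.2
position: [0.5657, -0.2407, 0.0945]
tcp_rot: [[-0.34, 0.94, 0.0], [0.94, 0.34, 0.0], [-0.0, 0.0, -1.0]]
force: [1.6, 0.5, -0.6]
opening: 0.276
grasp_force: 30.0
```

```bash
python3 -m handwheel '[{"xyz":[0,0,-10],"delta_rot":[0,0,0],"hand":1},{"xyz":[0,0,-35],"delta_rot":[0,0,0],"hand":1},{"xyz":[0,0,-65],"delta_rot":[0,0,0],"hand":1},{"xyz":[0,0,-95],"delta_rot":[0,0,0],"hand":1},{"xyz":[0,0,-110],"delta_rot":[0,0,0],"hand":1}]'
python3 - <<'E'
from h import *
s=bot.read_state();R=s['tcp_rot']
print(s['position'],s['force'],s['grasp_force'],s['opening'], 1000*R.T@(np.array([.54,.16,.20])-s['position']))
E
```

```text
time_s: 5.82
position: [0.5658, -0.2412, 0.2065]
tcp_rot: [[-0.34, 0.94, 0.002], [0.94, 0.34, -0.002], [-0.002, 0.001, -1.0]]
force: [0.3, -0.0, -2.8]
opening: 0.277
grasp_force: 30.0
[ 0.56580496 -0.24115987  0.20648032] [ 0.28863471 -0.00357764 -2.81392906] 29.999745916575193 0.2766103135053129 [386.04417661 112.12977621   5.82548912]
```

```bash
python3 -m handwheel '[{"xyz":[35,12,0],"delta_rot":[0,0,0],"hand":1},{"xyz":[85,30,0],"delta_rot":[0,0,0],"hand":1},{"xyz":[135,47,0],"delta_rot":[0,0,0],"hand":1},{"xyz":[185,65,0],"delta_rot":[0,0,0],"hand":1},{"xyz":[235,82,0],"delta_rot":[0,0,0],"hand":1}]'
python3 -m handwheel '[{"xyz":[45,15,8],"delta_rot":[0,0,0],"hand":1},{"xyz":[90,31,18],"delta_rot":[0,0,0],"hand":1},{"xyz":[130,45,30],"delta_rot":[0,0,0],"hand":1},{"xyz":[154,53,36],"delta_rot":[0,0,0],"hand":1},{"xyz":[154,53,36],"delta_rot":[0,0,0],"hand":1}]'
python3 - <<'E'
from h import *
import pickle
s=bot.read_state();print(s['position'])
a,m=snap("wrist","w2");pickle.dump((s,m),open("w2.pkl","wb"));b,ms=snap("side","side2")
print(proj(m,[.5478,.2082,.046]),proj(ms,[.5478,.2082,.046]))
p=proj(ms,[.5478,.2082,.046]).astype(int)
x=cv2.resize(b[p[1]-75:p[1]+45,p[0]-60:p[0]+60,::-1],(480,480),interpolation=cv2.INTER_CUBIC)
u,v=proj(m,[.5478,.2082,.046]).astype(int);v0=max(v-60,0);print(u,v,v0)
y=cv2.resize(a[v0:v0+240,u-80:u+80,::-1],(320,480),interpolation=cv2.INTER_CUBIC)
cv2.imwrite("pics/c2.png",np.hstack([x,y]))
E
```

```text
time_s: 6.45
position: [0.562, 0.0097, 0.2041]
tcp_rot: [[-0.34, 0.941, -0.001], [0.941, 0.34, 0.0], [0.001, -0.001, -1.0]]
force: [0.9, -0.3, -2.9]
opening: 0.275
grasp_force: 30.0
time_s: 7.08
position: [0.5587, 0.1726, 0.1674]
tcp_rot: [[-0.343, 0.939, -0.003], [0.939, 0.343, -0.0], [0.001, -0.003, -1.0]]
force: [-0.0, 0.4, -2.3]
opening: 0.273
grasp_force: 30.0
[0.55874223 0.17260258 0.1673831 ]
[327.5667888  185.69724254] [271.03067016 368.37520013]
327 185 125
```

View pics/c2.png

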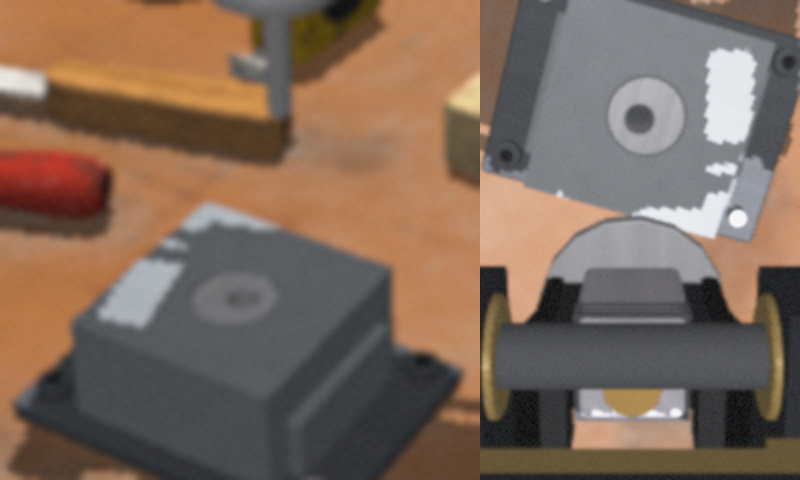

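The side crop shows the rod tip at about (279,118) and the bore at (243,298). The wrist crop shows the recess at (647,116), with the bore left of its centre at (640,118).

Run:
```python
from h import *
import pickle;s,m=pickle.load(open("w2.pkl","rb"));ms,mt=vision.camera_model("side"),vision.camera_model("top")
g=cv2.cvtColor(cv2.imread("pics/w2.png"),cv2.COLOR_BGR2GRAY).astype(float)
u0,v0=327,184;yy,xx=np.mgrid[v0-11:v0+12,u0-11:u0+12];w=g[v0-11:v0+12,u0-11:u0+12]
bg=np.median(w[(xx-u0)**2+(yy-v0)**2>90]);wt=np.clip(bg-15-w,0,None)*((xx-u0)**2+(yy-v0)**2<90);b=((xx*wt).sum()/wt.sum(),(yy*wt).sum()/wt.sum());print("bore px",b,bg,w.min())
f=lambda x,y:((x+.5)/4-.5+211,(y+.5)/4-.5+293)
bw=plane(m,*b,.046);print("wrist",bw,"side",plane(ms,*f(243,298),.046),"recess wrist",plane(m,330.5,183,.048),"recess side",plane(ms,*f(235,299),.048))
print("bore tri w+s",tri([ray(m,*b),ray(ms,*f(243,298))]))
tz=s['position'][2]-.0735
for r in(0,.003): print("tip side",plane(ms,*f(279,116),tz+r),"TCP",s['position'])
# flange front edge etc: axis of the flange in tool y from outline (549..721 at widest), crop 2x
print("flange mid", plane(m,247+(635-480)/2,125+280/2,s['position'][2]-.0135))
goal=bw+np.array([.0007,-.0016,0]);d=s['tcp_rot'].T@(goal-s['position']);print("d tool mm",1000*d[:2])
```

```text
bore px (np.float64(326.25672350895053), np.float64(183.8796979723424)) 174.0 75.0
wrist [0.54633941 0.2091801  0.046     ] side [0.54916469 0.20577703 0.046     ] recess wrist [0.54913419 0.2111336  0.048     ] recess side [0.54939199 0.2097147  0.048     ]
bore tri w+s (array([0.5461153 , 0.20942545, 0.04965378]), [np.float64(0.00010964189672298635), np.float64(0.00010964189672282585)])
tip side [0.56330994 0.16495352 0.0938831 ] TCP [0.55874223 0.17260258 0.1673831 ]
tip side [0.56031647 0.16856231 0.0968831 ] TCP [0.55874223 0.17260258 0.1673831 ]
flange mid [0.55539532 0.1799707  0.1538831 ]
d tool mm [36.78486612  1.36902666]
```

```bash
python3 -m handwheel '[{"xyz":[10,0,0],"delta_rot":[0,0,0],"hand":1},{"xyz":[25,0,0],"delta_rot":[0,0,0],"hand":1},{"xyz":[35,0,5],"delta_rot":[0,0,0],"hand":1},{"xyz":[35,0,15],"delta_rot":[0,0,0],"hand":1},{"xyz":[35,0,25],"delta_rot":[0,0,0],"hand":1}]'
python3 -m handwheel '[{"xyz":[0,0,5],"delta_rot":[0,0,0],"hand":1},{"xyz":[0,0,8],"delta_rot":[0,0,0],"hand":1},{"xyz":[0,0,8],"delta_rot":[0,0,0],"hand":1},{"xyz":[0,0,8],"delta_rot":[0,0,0],"hand":1},{"xyz":[0,0,8],"delta_rot":[0,0,0],"hand":1}]'
cat > g.py <<'E'
from h import *
G=np.array([.5470,.2076]);s=bot.read_state();p=s['position'];R=s['tcp_rot']
print("t",s['time_s'],"p",p.round(4),"F",s['force'].round(1),"M",s['moment'].round(2),"d tool mm",(1000*R.T@np.r_[G-p[:2],0])[:2].round(1),"tilt",R[2,:2].round(4))
E
python3 g.py
```

```text
time_s: 7.8
position: [0.5481, 0.2039, 0.1427]
tcp_rot: [[-0.34, 0.94, -0.0], [0.94, 0.34, -0.0], [-0.0, -0.0, -1.0]]
force: [0.2, -0.8, -3.0]
opening: 0.271
grasp_force: 30.0
time_s: 8.43
position: [0.5485, 0.2039, 0.1359]
tcp_rot: [[-0.34, 0.94, 0.001], [0.94, 0.34, 0.0], [-0.0, 0.001, -1.0]]
force: [-0.2, 0.8, -2.8]
opening: 0.273
grasp_force: 30.0
t 8.425 p [0.5485 0.2039 0.1359] F [-0.2  0.8 -2.8] M [-0.1   0.03  0.04] d tool mm [ 4.  -0.2] tilt [-0.0001  0.0007]
```

```bash
python3 -m handwheel '[{"xyz":[2,0,2],"delta_rot":[0,0,0],"hand":1},{"xyz":[4,0,5],"delta_rot":[0,0,0],"hand":1},{"xyz":[4,0,8],"delta_rot":[0,0,0],"hand":1},{"xyz":[4,0,8],"delta_rot":[0,0,0],"hand":1},{"xyz":[4,0,8],"delta_rot":[0,0,0],"hand":1}]'
python3 g.py
python3 - <<'E'
from h import *
b,ms=snap("side","side3")
x=cv2.resize(b[320:400,225:325,::-1],(800,640)[:1]+(600,),interpolation=cv2.INTER_CUBIC)
cv2.imwrite("pics/c3.png",x)
E
```

```text
time_s: 9.05
position: [0.547, 0.2076, 0.1275]
tcp_rot: [[-0.34, 0.94, 0.0], [0.94, 0.34, 0.0], [-0.0, 0.0, -1.0]]
force: [1.1, 0.2, -3.1]
opening: 0.27
grasp_force: 30.0
t 9.05 p [0.547  0.2076 0.1275] F [ 1.1  0.2 -3.1] M [-0.08  0.    0.  ] d tool mm [-0.1  0. ] tilt [-0.  0.]
```

View pics/c3.png

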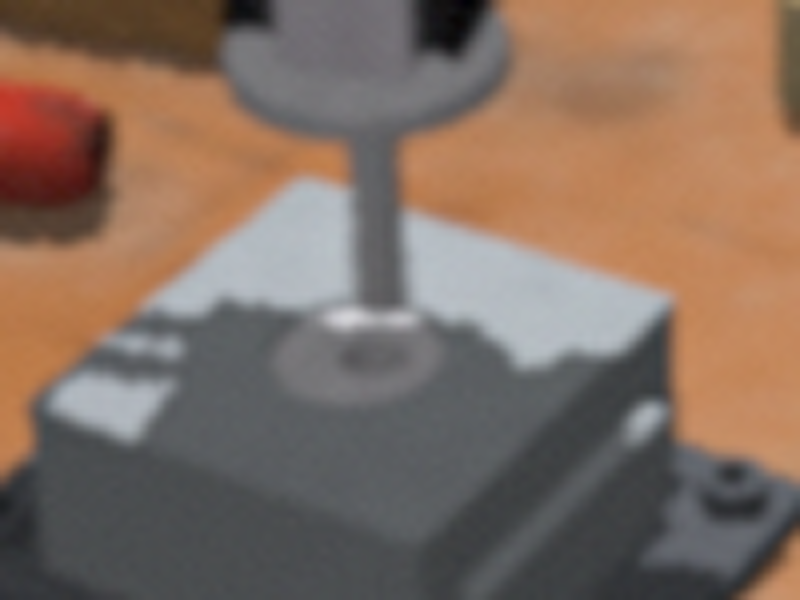

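The rod's end is at (381,303) and the bore at (373,355), so the rod appears about 2 mm off to the right. I'll work out the correction from the side camera.

Run:
```python
from h import *
b=cv2.imread("pics/side3.png");g=cv2.cvtColor(b,cv2.COLOR_BGR2GRAY).astype(float)
# rod edges per row & bore centroid, subpixel
k=8;c=cv2.resize(g[320:400,225:325],None,fx=k,fy=k,interpolation=cv2.INTER_CUBIC)
for y in (22,26,30,34,37):
    d=np.diff(cv2.GaussianBlur(c[(y)*k:(y+1)*k].mean(0)[None],(9,1),0)[0]);s=slice(36*k,60*k);q=d[s];print(y+320,225-.5+(36*k+np.argmin(q))/k,225-.5+(36*k+np.argmax(q))/k)
yy,xx=np.mgrid[362:373,265:279];w=g[362:373,265:279];print(w.astype(int))
ms=vision.camera_model("side")
f=lambda x,y:((x+.5)/8-.5+225,(y+.5)/7.5-.5+320)
tp=f(381,299);bo=f(373,355);print(tp,bo)
for zt,zb in((.0555,.046),(.054,.046),(.057,.046),(.0555,.048),(.0555,.044)):
    d=plane(ms,*bo,zb)-plane(ms,*tp,zt);R=bot.read_state()['tcp_rot'];print(zt,zb,"bore-tip world mm",(1000*d).round(2),"tool",(1000*R.T@d).round(2))
T=np.array(ms["camera_from_world"]);print("cam right",T[0,:3])
```

```text
342 268.0 274.75
346 268.0 274.75
350 268.875 274.75
354 268.875 274.875
357 268.875 274.875
[[161 189 205 210 203 188 174 165 173 184 186 174 147 127]
 [140 162 176 181 164 157 151 146 150 159 159 150 130 111]
 [118 125 133 135 125 118 117 118 120 123 123 124 119 112]
 [116 114 114 112 107 104 106 108 109 111 114 116 118 118]
 [116 113 109 100  96  97 100 101 103 103 107 114 119 118]
 [116 114 102  90  89  94  99 102 100  97 103 112 119 120]
 [117 115 105  94  91  95  98 100  98 101 104 113 118 118]
 [117 118 113 106 102 101 104 104 106 110 113 116 118 113]
 [119 119 120 117 114 112 112 113 115 117 117 116 114 106]
 [119 120 123 122 119 117 119 119 120 117 116 111 103  97]
 [118 122 119 119 119 116 116 115 114 109 107 100  98  94]]
(272.1875, 359.43333333333334) (271.1875, 366.9)
0.0555 0.046 bore-tip world mm [-1.26  4.41 -9.5 ] tool [4.58 0.31 9.5 ]
0.054 0.046 bore-tip world mm [-2.58  5.93 -8.  ] tool [ 6.45 -0.42  8.  ]
0.057 0.046 bore-tip world mm [  0.05   2.9  -11.  ] tool [ 2.71  1.03 11.  ]
0.0555 0.048 bore-tip world mm [-2.98  6.37 -7.5 ] tool [ 7.   -0.64  7.5 ]
0.0555 0.044 bore-tip world mm [  0.45   2.46 -11.5 ] tool [ 2.16  1.26 11.5 ]
cam right [-0.83514458 -0.55000069  0.00572411]
```

```bash
python3 -m handwheel '[{"xyz":[0.3,0.8,1],"delta_rot":[0,0,0],"hand":1},{"xyz":[0.3,0.8,3],"delta_rot":[0,0,0],"hand":1},{"xyz":[0.3,0.8,4],"delta_rot":[0,0,0],"hand":1},{"xyz":[0.3,0.8,5],"delta_rot":[0,0,0],"hand":1},{"xyz":[0.3,0.8,5],"delta_rot":[0,0,0],"hand":1}]' | grep -v -e rot -e open
python3 -m handwheel '[{"xyz":[0,0,0.5],"delta_rot":[0,0,0],"hand":1},{"xyz":[0,0,1],"delta_rot":[0,0,0],"hand":1},{"xyz":[0,0,1.5],"delta_rot":[0,0,0],"hand":1},{"xyz":[0,0,2],"delta_rot":[0,0,0],"hand":1},{"xyz":[0,0,2],"delta_rot":[0,0,0],"hand":1}]'| grep -v -e rot -e open
```

```text
time_s: 9.72
position: [0.5475, 0.2082, 0.1225]
force: [-0.2, -0.9, -3.3]
grasp_force: 30.0
time_s: 10.35
position: [0.5475, 0.2082, 0.1205]
force: [-0.0, 0.5, -1.5]
grasp_force: 30.0
```

```bash
python3 -m handwheel '[{"xyz":[0,0,0.5],"delta_rot":[0,0,0],"hand":1},{"xyz":[0,0,1],"delta_rot":[0,0,0],"hand":1},{"xyz":[0,0,1.5],"delta_rot":[0,0,0],"hand":1},{"xyz":[0,0,1.5],"delta_rot":[0,0,0],"hand":1},{"xyz":[0,0,1.5],"delta_rot":[0,0,0],"hand":1}]'| grep -v -e rot -e open
```

```text
time_s: 10.98
position: [0.5476, 0.2082, 0.119]
force: [0.7, 0.9, -2.7]
grasp_force: 30.0
```

```bash
python3 -m handwheel '[{"xyz":[0,0,0.5],"delta_rot":[0,0,0],"hand":1},{"xyz":[0,0,1],"delta_rot":[0,0,0],"hand":1},{"xyz":[0,0,1.5],"delta_rot":[0,0,0],"hand":1},{"xyz":[0,0,1.5],"delta_rot":[0,0,0],"hand":1},{"xyz":[0,0,1.5],"delta_rot":[0,0,0],"hand":1}]'| grep -v -e rot -e open
```

```text
time_s: 11.6
position: [0.5476, 0.2082, 0.1175]
force: [1.0, -0.3, -3.3]
grasp_force: 30.0
```

```bash
python3 -m handwheel '[{"xyz":[0,0,0.5],"delta_rot":[0,0,0],"hand":1},{"xyz":[0,0,1],"delta_rot":[0,0,0],"hand":1},{"xyz":[0,0,1.5],"delta_rot":[0,0,0],"hand":1},{"xyz":[0,0,1.5],"delta_rot":[0,0,0],"hand":1},{"xyz":[0,0,1.5],"delta_rot":[0,0,0],"hand":1}]'| grep -v -e rot -e open
```

```text
time_s: 12.22
position: [0.5476, 0.2082, 0.1161]
force: [-0.1, 0.2, -3.6]
grasp_force: 30.0
```

```bash
python3 -m handwheel '[{"xyz":[0,0,0.5],"delta_rot":[0,0,0],"hand":1},{"xyz":[0,0,1],"delta_rot":[0,0,0],"hand":1},{"xyz":[0,0,1.5],"delta_rot":[0,0,0],"hand":1},{"xyz":[0,0,1.5],"delta_rot":[0,0,0],"hand":1},{"xyz":[0,0,1.5],"delta_rot":[0,0,0],"hand":1}]'| grep -v -e rot -e open
```

```text
time_s: 12.85
position: [0.5476, 0.2082, 0.1146]
force: [0.4, -0.3, -1.9]
grasp_force: 30.0
```

```bash
python3 -m handwheel '[{"xyz":[0,0,0.5],"delta_rot":[0,0,0],"hand":1},{"xyz":[0,0,1],"delta_rot":[0,0,0],"hand":1},{"xyz":[0,0,1.5],"delta_rot":[0,0,0],"hand":1},{"xyz":[0,0,2],"delta_rot":[0,0,0],"hand":1},{"xyz":[0,0,2],"delta_rot":[0,0,0],"hand":1}]'| grep -v -e rot -e open
```

```text
time_s: 13.48
position: [0.5475, 0.2082, 0.1125]
force: [0.0, -0.4, -2.3]
grasp_force: 30.0
```

```bash
python3 -m handwheel '[{"xyz":[0,0,0.5],"delta_rot":[0,0,0],"hand":1},{"xyz":[0,0,1],"delta_rot":[0,0,0],"hand":1},{"xyz":[0,0,1.5],"delta_rot":[0,0,0],"hand":1},{"xyz":[0,0,2],"delta_rot":[0,0,0],"hand":1},{"xyz":[0,0,2],"delta_rot":[0,0,0],"hand":1}]'| grep -v -e rot -e open
python3 -m handwheel '[{"xyz":[0,0,0.5],"delta_rot":[0,0,0],"hand":1},{"xyz":[0,0,1],"delta_rot":[0,0,0],"hand":1},{"xyz":[0,0,1.5],"delta_rot":[0,0,0],"hand":1},{"xyz":[0,0,2],"delta_rot":[0,0,0],"hand":1},{"xyz":[0,0,2],"delta_rot":[0,0,0],"hand":1}]'| grep -v -e rot -e open
```

```text
time_s: 14.1
position: [0.5475, 0.2082, 0.1105]
force: [-0.1, 0.2, -2.2]
grasp_force: 30.0
time_s: 14.72
position: [0.5475, 0.2082, 0.1085]
force: [0.1, -0.7, -4.0]
grasp_force: 30.0
```

The rod is in the bore with no side force, so I'm lowering it toward the bottom.

```bash
python3 -m handwheel '[{"xyz":[0,0,2],"delta_rot":[0,0,0],"hand":1},{"xyz":[0,0,5],"delta_rot":[0,0,0],"hand":1},{"xyz":[0,0,8],"delta_rot":[0,0,0],"hand":1},{"xyz":[0,0,11],"delta_rot":[0,0,0],"hand":1},{"xyz":[0,0,12],"delta_rot":[0,0,0],"hand":1}]'| grep -v -e rot -e open
python3 -m handwheel '[{"xyz":[0,0,2],"delta_rot":[0,0,0],"hand":1},{"xyz":[0,0,5],"delta_rot":[0,0,0],"hand":1},{"xyz":[0,0,8],"delta_rot":[0,0,0],"hand":1},{"xyz":[0,0,11],"delta_rot":[0,0,0],"hand":1},{"xyz":[0,0,11],"delta_rot":[0,0,0],"hand":1}]'| grep -v -e rot -e open
```

```text
time_s: 15.35
position: [0.5474, 0.2082, 0.0962]
force: [0.5, 0.4, -2.6]
grasp_force: 30.0
time_s: 15.98
position: [0.5473, 0.2081, 0.0852]
force: [-0.0, -0.7, -2.2]
grasp_force: 30.0
```

```bash
python3 -m handwheel '[{"xyz":[0,0,0.5],"delta_rot":[0,0,0],"hand":1},{"xyz":[0,0,1.5],"delta_rot":[0,0,0],"hand":1},{"xyz":[0,0,2.5],"delta_rot":[0,0,0],"hand":1},{"xyz":[0,0,3],"delta_rot":[0,0,0],"hand":1},{"xyz":[0,0,3],"delta_rot":[0,0,0],"hand":1}]'| grep -v -e rot -e open
python3 -m handwheel '[{"xyz":[0,0,0.5],"delta_rot":[0,0,0],"hand":1},{"xyz":[0,0,1],"delta_rot":[0,0,0],"hand":1},{"xyz":[0,0,1.5],"delta_rot":[0,0,0],"hand":1},{"xyz":[0,0,2],"delta_rot":[0,0,0],"hand":1},{"xyz":[0,0,2],"delta_rot":[0,0,0],"hand":1}]'| grep -v -e rot -e open
```

```text
time_s: 16.6
position: [0.5475, 0.2082, 0.0825]
force: [-0.1, -0.7, -2.5]
grasp_force: 30.0
time_s: 17.23
position: [0.5475, 0.2082, 0.0805]
force: [-0.3, 0.8, -2.0]
grasp_force: 30.0
```

```bash
python3 -m handwheel '[{"xyz":[0,0,0.5],"delta_rot":[0,0,0],"hand":1},{"xyz":[0,0,1],"delta_rot":[0,0,0],"hand":1},{"xyz":[0,0,1.5],"delta_rot":[0,0,0],"hand":1},{"xyz":[0,0,2],"delta_rot":[0,0,0],"hand":1},{"xyz":[0,0,2],"delta_rot":[0,0,0],"hand":1}]'| grep -v -e rot -e open
python3 -m handwheel '[{"xyz":[0,0,0.5],"delta_rot":[0,0,0],"hand":1},{"xyz":[0,0,1],"delta_rot":[0,0,0],"hand":1},{"xyz":[0,0,1.5],"delta_rot":[0,0,0],"hand":1},{"xyz":[0,0,1.5],"delta_rot":[0,0,0],"hand":1},{"xyz":[0,0,1.5],"delta_rot":[0,0,0],"hand":1}]'| grep -v -e rot -e open
```

```text
time_s: 17.85
position: [0.5476, 0.2082, 0.0789]
force: [-0.8, -0.8, 0.8]
grasp_force: 30.0
time_s: 18.48
position: [0.5477, 0.2082, 0.0771]
force: [-1.5, 0.6, 4.9]
grasp_force: 30.0
```

The rod has reached the bottom and is sliding against its drag. Next I push the stop down in small guarded steps, stopping once the force rises above the drag.

```bash
cat > ok.py <<'E'
from h import *
import sys
s=bot.read_state();print(s['time_s'],s['position'].round(4),s['force'].round(1));sys.exit(int(s['force'][2]>8))
E
python3 -m handwheel '[{"xyz":[0,0,1],"delta_rot":[0,0,0],"hand":1},{"xyz":[0,0,2],"delta_rot":[0,0,0],"hand":1},{"xyz":[0,0,3],"delta_rot":[0,0,0],"hand":1},{"xyz":[0,0,4],"delta_rot":[0,0,0],"hand":1},{"xyz":[0,0,5],"delta_rot":[0,0,0],"hand":1}]'>/dev/null; python3 ok.py &&
python3 -m handwheel '[{"xyz":[0,0,0.3],"delta_rot":[0,0,0],"hand":1},{"xyz":[0,0,0.6],"delta_rot":[0,0,0],"hand":1},{"xyz":[0,0,0.6],"delta_rot":[0,0,0],"hand":1},{"xyz":[0,0,0.6],"delta_rot":[0,0,0],"hand":1},{"xyz":[0,0,0.6],"delta_rot":[0,0,0],"hand":1}]'>/dev/null && python3 ok.py &&
python3 -m handwheel '[{"xyz":[0,0,0.3],"delta_rot":[0,0,0],"hand":1},{"xyz":[0,0,0.6],"delta_rot":[0,0,0],"hand":1},{"xyz":[0,0,0.6],"delta_rot":[0,0,0],"hand":1},{"xyz":[0,0,0.6],"delta_rot":[0,0,0],"hand":1},{"xyz":[0,0,0.6],"delta_rot":[0,0,0],"hand":1}]'>/dev/null && python3 ok.py
```

```text
19.1 [0.5477 0.2082 0.072 ] [-1.4 -0.1  5.1]
19.725 [0.5476 0.2082 0.0714] [-1.4 -0.5  3.8]
20.35 [0.5476 0.2082 0.0709] [-1.1  0.2  4.4]
```

```bash
python3 -m handwheel '[{"xyz":[0,0,0.3],"delta_rot":[0,0,0],"hand":1},{"xyz":[0,0,0.6],"delta_rot":[0,0,0],"hand":1},{"xyz":[0,0,0.6],"delta_rot":[0,0,0],"hand":1},{"xyz":[0,0,0.6],"delta_rot":[0,0,0],"hand":1},{"xyz":[0,0,0.6],"delta_rot":[0,0,0],"hand":1}]'>/dev/null && python3 ok.py &&
python3 -m handwheel '[{"xyz":[0,0,0.3],"delta_rot":[0,0,0],"hand":1},{"xyz":[0,0,0.6],"delta_rot":[0,0,0],"hand":1},{"xyz":[0,0,0.6],"delta_rot":[0,0,0],"hand":1},{"xyz":[0,0,0.6],"delta_rot":[0,0,0],"hand":1},{"xyz":[0,0,0.6],"delta_rot":[0,0,0],"hand":1}]'>/dev/null && python3 ok.py &&
python3 -m handwheel '[{"xyz":[0,0,0.3],"delta_rot":[0,0,0],"hand":1},{"xyz":[0,0,0.6],"delta_rot":[0,0,0],"hand":1},{"xyz":[0,0,0.6],"delta_rot":[0,0,0],"hand":1},{"xyz":[0,0,0.6],"delta_rot":[0,0,0],"hand":1},{"xyz":[0,0,0.6],"delta_rot":[0,0,0],"hand":1}]'>/dev/null && python3 ok.py &&
python3 -m handwheel '[{"xyz":[0,0,0.3],"delta_rot":[0,0,0],"hand":1},{"xyz":[0,0,0.6],"delta_rot":[0,0,0],"hand":1},{"xyz":[0,0,0.6],"delta_rot":[0,0,0],"hand":1},{"xyz":[0,0,0.6],"delta_rot":[0,0,0],"hand":1},{"xyz":[0,0,0.6],"delta_rot":[0,0,0],"hand":1}]'>/dev/null && python3 ok.py
```

```text
20.975 [0.5476 0.2082 0.0702] [-0.6 -0.2  6.4]
21.6 [0.5476 0.2082 0.0696] [-0.9  0.2  4.8]
22.225 [0.5476 0.2082 0.069 ] [-0.6 -0.   5. ]
22.85 [0.5476 0.2082 0.0684] [-1.   0.2  4.7]
```

```bash
python3 -m handwheel '[{"xyz":[0,0,0.3],"delta_rot":[0,0,0],"hand":1},{"xyz":[0,0,0.6],"delta_rot":[0,0,0],"hand":1},{"xyz":[0,0,0.6],"delta_rot":[0,0,0],"hand":1},{"xyz":[0,0,0.6],"delta_rot":[0,0,0],"hand":1},{"xyz":[0,0,0.6],"delta_rot":[0,0,0],"hand":1}]'>/dev/null && python3 ok.py &&
python3 -m handwheel '[{"xyz":[0,0,0.3],"delta_rot":[0,0,0],"hand":1},{"xyz":[0,0,0.6],"delta_rot":[0,0,0],"hand":1},{"xyz":[0,0,0.6],"delta_rot":[0,0,0],"hand":1},{"xyz":[0,0,0.6],"delta_rot":[0,0,0],"hand":1},{"xyz":[0,0,0.6],"delta_rot":[0,0,0],"hand":1}]'>/dev/null && python3 ok.py &&
python3 -m handwheel '[{"xyz":[0,0,0.3],"delta_rot":[0,0,0],"hand":1},{"xyz":[0,0,0.6],"delta_rot":[0,0,0],"hand":1},{"xyz":[0,0,0.6],"delta_rot":[0,0,0],"hand":1},{"xyz":[0,0,0.6],"delta_rot":[0,0,0],"hand":1},{"xyz":[0,0,0.6],"delta_rot":[0,0,0],"hand":1}]'>/dev/null && python3 ok.py &&
python3 -m handwheel '[{"xyz":[0,0,0.3],"delta_rot":[0,0,0],"hand":1},{"xyz":[0,0,0.6],"delta_rot":[0,0,0],"hand":1},{"xyz":[0,0,0.6],"delta_rot":[0,0,0],"hand":1},{"xyz":[0,0,0.6],"delta_rot":[0,0,0],"hand":1},{"xyz":[0,0,0.6],"delta_rot":[0,0,0],"hand":1}]'>/dev/null && python3 ok.py
```

```text
23.475 [0.5476 0.2082 0.0678] [0.4 0.4 4.7]
24.1 [0.5476 0.2082 0.0672] [ 0.9 -0.4  5. ]
24.725 [0.5476 0.2082 0.0668] [-0.5  0.2  6.1]
25.35 [0.5476 0.2082 0.0668] [-1.4 -1.4  8.8]
```

```bash
python3 -m handwheel '[{"xyz":[0,0,0.3],"delta_rot":[0,0,0],"hand":1},{"xyz":[0,0,0.6],"delta_rot":[0,0,0],"hand":1},{"xyz":[0,0,0.6],"delta_rot":[0,0,0],"hand":1},{"xyz":[0,0,0.6],"delta_rot":[0,0,0],"hand":1},{"xyz":[0,0,0.6],"delta_rot":[0,0,0],"hand":1}]'>/dev/null ; python3 ok.py
```

```text
25.975 [0.5476 0.2082 0.0668] [-2.4  0.2 12.2]
```

```bash
python3 -m handwheel '[{"xyz":[0,0,0.2],"delta_rot":[0,0,0],"hand":1},{"xyz":[0,0,0.4],"delta_rot":[0,0,0],"hand":1},{"xyz":[0,0,0.5],"delta_rot":[0,0,0],"hand":1},{"xyz":[0,0,0.5],"delta_rot":[0,0,0],"hand":1},{"xyz":[0,0,0.5],"delta_rot":[0,0,0],"hand":1}]'>/dev/null ; python3 ok.py
python3 -m handwheel '[{"xyz":[0,0,0],"delta_rot":[0,0,0],"hand":1},{"xyz":[0,0,0],"delta_rot":[0,0,0],"hand":1},{"xyz":[0,0,0],"delta_rot":[0,0,0],"hand":1},{"xyz":[0,0,0],"delta_rot":[0,0,0],"hand":1},{"xyz":[0,0,0],"delta_rot":[0,0,0],"hand":1}]'>/dev/null;python3 ok.py
python3 -m handwheel '[{"xyz":[0,0,0],"delta_rot":[0,0,0],"hand":1},{"xyz":[0,0,0],"delta_rot":[0,0,0],"hand":1},{"xyz":[0,0,0],"delta_rot":[0,0,0],"hand":1},{"xyz":[0,0,0],"delta_rot":[0,0,0],"hand":1},{"xyz":[0,0,0],"delta_rot":[0,0,0],"hand":1}]'>/dev/null;python3 ok.py
python3 -m handwheel '[{"xyz":[0,0,0],"delta_rot":[0,0,0],"hand":1},{"xyz":[0,0,0],"delta_rot":[0,0,0],"hand":1},{"xyz":[0,0,0],"delta_rot":[0,0,0],"hand":1},{"xyz":[0,0,0],"delta_rot":[0,0,0],"hand":1},{"xyz":[0,0,0],"delta_rot":[0,0,0],"hand":1}]'>/dev/null;python3 ok.py
```

```text
26.6 [0.5476 0.2082 0.0667] [-3.1 -0.9 16. ]
27.225 [0.5476 0.2082 0.0667] [-2.5 -0.5 16. ]
27.85 [0.5476 0.2082 0.0667] [-2.1 -0.4 15.9]
28.475 [0.5476 0.2082 0.0667] [-4.  -0.1 15.2]
```

Held at about 11 N beyond the drag for 2.5 s. I'll take a check picture before letting go.

Run:
```python
from h import *
b,ms=snap("side","side4")
cv2.imwrite("pics/c4.png",cv2.resize(b[310:410,215:335,::-1],(720,600),interpolation=cv2.INTER_CUBIC))
```

```text
(no output)
```

View pics/c4.png

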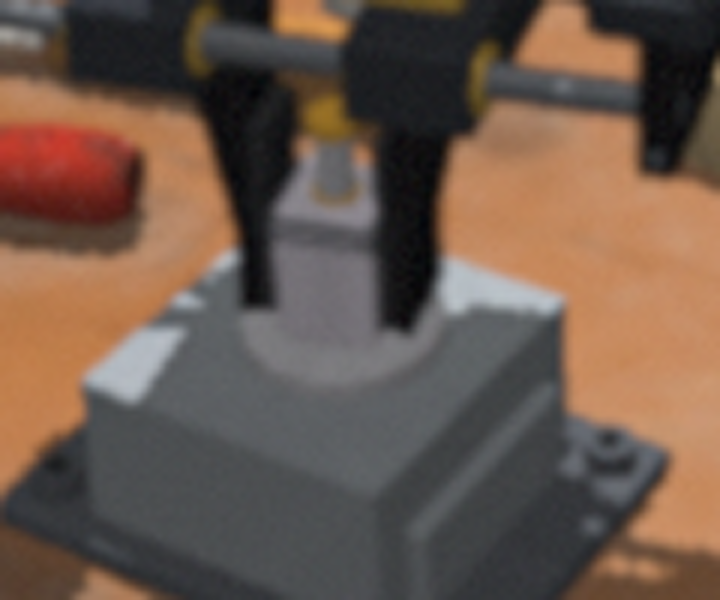

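The flange (334,345) sits flat on the housing face and the rod stands up out of the hub. I'll unload, open, and retreat upward.

```bash
python3 -m handwheel '[{"xyz":[0,0,-0.5],"delta_rot":[0,0,0],"hand":1},{"xyz":[0,0,-1],"delta_rot":[0,0,0],"hand":1},{"xyz":[0,0,-1.5],"delta_rot":[0,0,0],"hand":1},{"xyz":[0,0,-1.8],"delta_rot":[0,0,0],"hand":1},{"xyz":[0,0,-1.8],"delta_rot":[0,0,0],"hand":1}]'>/dev/null ; python3 ok.py
python3 -m handwheel '[{"xyz":[0,0,0],"delta_rot":[0,0,0],"hand":0.4},{"xyz":[0,0,0],"delta_rot":[0,0,0],"hand":0.2},{"xyz":[0,0,0],"delta_rot":[0,0,0],"hand":0},{"xyz":[0,0,0],"delta_rot":[0,0,0],"hand":-0.3},{"xyz":[0,0,0],"delta_rot":[0,0,0],"hand":-0.5}]'
python3 -m handwheel '[{"xyz":[0,0,0],"delta_rot":[0,0,0],"hand":-0.5},{"xyz":[0,0,0],"delta_rot":[0,0,0],"hand":-0.5},{"xyz":[0,0,0],"delta_rot":[0,0,0],"hand":-0.5},{"xyz":[0,0,0],"delta_rot":[0,0,0],"hand":-0.5},{"xyz":[0,0,0],"delta_rot":[0,0,0],"hand":-0.5}]'
```

```text
29.15 [0.5476 0.2082 0.0668] [-0.4 -0.1  6.3]
time_s: 29.78
position: [0.5475, 0.2082, 0.0667]
tcp_rot: [[-0.34, 0.94, -0.0], [0.94, 0.34, -0.0], [0.0, -0.0, -1.0]]
force: [0.6, 0.7, -0.3]
opening: 0.641
grasp_force: 0.0
time_s: 30.4
position: [0.5476, 0.2082, 0.0668]
tcp_rot: [[-0.34, 0.94, 0.0], [0.94, 0.34, 0.0], [-0.0, 0.0, -1.0]]
force: [0.5, 0.6, -0.1]
opening: 0.75
grasp_force: 0.0
```

```bash
python3 -m handwheel '[{"xyz":[0,0,-10],"delta_rot":[0,0,0],"hand":-0.5},{"xyz":[0,0,-30],"delta_rot":[0,0,0],"hand":-0.5},{"xyz":[0,0,-60],"delta_rot":[0,0,0],"hand":-0.5},{"xyz":[0,0,-90],"delta_rot":[0,0,0],"hand":-0.5},{"xyz":[0,0,-120],"delta_rot":[0,0,0],"hand":-0.5}]' >/dev/null
python3 -m handwheel '[{"xyz":[0,0,-20],"delta_rot":[0,0,0],"hand":-0.5},{"xyz":[0,0,-20],"delta_rot":[0,0,0],"hand":-0.5},{"xyz":[0,0,-20],"delta_rot":[0,0,0],"hand":-0.5},{"xyz":[0,0,-20],"delta_rot":[0,0,0],"hand":-0.5},{"xyz":[0,0,-20],"delta_rot":[0,0,0],"hand":-0.5}]'
python3 - <<'E'
from h import *
b,ms=snap("side","side5")
cv2.imwrite("pics/c5.png",cv2.resize(b[310:410,215:335,::-1],(720,600),interpolation=cv2.INTER_CUBIC))
E
```

```text
time_s: 31.65
position: [0.5471, 0.2081, 0.2058]
tcp_rot: [[-0.34, 0.94, -0.002], [0.94, 0.34, -0.0], [0.0, -0.002, -1.0]]
force: [0.2, -0.2, -0.7]
opening: 0.752
grasp_force: 0.0
```

View pics/c5.png

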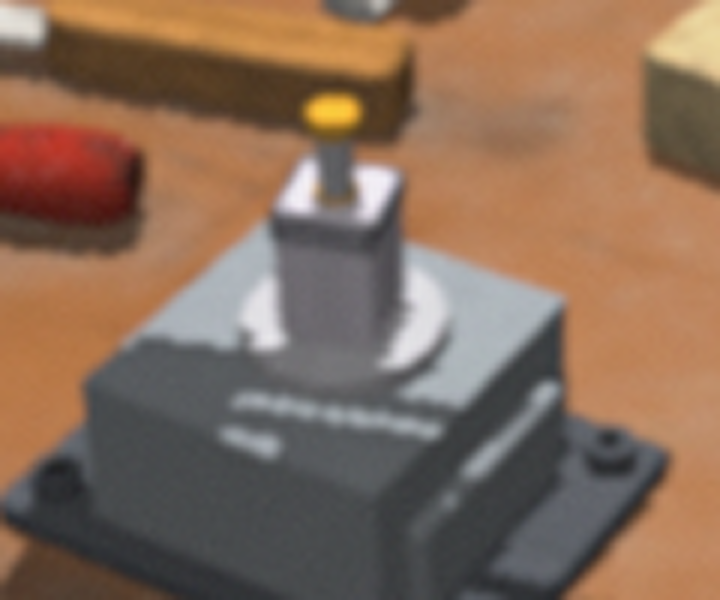

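The gauge stands upright and released, with its flange (345,320) flat on the housing face.

```bash
python3 -c "
from rig import workorder;print(workorder.hand_in())"
```

```text
the job is handed in; nothing more can be done
None
```

The gauge stands upright and released in the bore, its rod on the bottom and its stop flat on the housing face after about 2.5 s at roughly 11 N beyond the rod's drag; the job is handed in, and no verdict came back.

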